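Lift the hot egg with the tongs

ROBOT

A 6-joint arm with a two-finger parallel gripper is mounted at the origin on a cart in front of the work surface, level with it; the furniture and walls round the work are solid. World frame = base frame: x ahead of the robot, y to its left, z up, the work surface at z = 0. Lengths are in m, angles in degrees, forces in N, time in s.
With the tool pointing down it reaches from about 0.275 to 0.85 m from the base axis. Payload 19 kg.
Tool frame: the origin (TCP) lies between the finger pads; the fingertips stand 25 mm ahead of it and the grasp point (between the pads) lies 6 mm ahead of it; z points along the fingers, y is the line along which they close (so a half turn about z gives the same grasp; the last joint's range is limited). The gripper opens to 85 mm and grips with 20 to 120 N. Pads are 22 mm wide; open, the fingers measure 114 mm over their backs; the gripper's body (76 mm by 85 mm) begins 54 mm behind the grasp point. The pads swing forward as they close: fully open they stand 13 mm farther back than shut.
Start: joints at [-73.167, 8.623, 82.357, -0, 89.026, -7.678], TCP at [0.239, -0.523, 0.229] pointing down, gripper open.
Joint ranges: [-160.23, 160.23], [-39.13, 120.54], [6.94, 153.29], [-79.49, 259.48], [9.18, 160.14], [-161.06, 161.06]. Speed limits (degrees/s): [108.29, 108.29, 127.2, 172.46, 172.46, 172.46].

INTERFACE

Orientations are given as [roll, pitch, yaw] about the fixed x, y, z axes, in that order (R = Rz(yaw) Ry(pitch) Rx(roll)).
In Python, from workcell import env gives the robot as it stands.
- The arm moves only by the tool jog_arm, never from a script. Its argument "targets" is a list of rows, each a list of 7 numbers: the turn, a rotation vector about the tool's x, y, z in rad, then the shift along the tool's x, y, z in mm, then the opening, from -1 (shut) to 1 (fully open). In form: [[ax, ay, az, tx, ty, tz, fingers], ...]. A call has 1 to 8 rows; each row is the pose to reach, as a shift and turn from the pose commanded when the call began, along the tool's axes at that moment; what a row does not reach only later rows make up. A row lasts 1/10 s, in which the tool goes at most 50 mm and 8.59 degrees, less where a joint would pass 70% of its speed; a pose out of reach is approached as far as the arm can. A call with a gripper value outside its range is refused whole. The fingers move at their own pace and stop on an object; "force" is the grip in N (left out, the last holds). Time passes only in rows, so rows that repeat a pose let the fingers close. It gives the time, the measured TCP pose, the force, the opening and the grip force at its end, in the units of the state.
- env.get_state(): the state, without advancing time (a new reading comes with each control period).
- env.snapshot(name): name is "scene" or "top"; returns a dict with "frame" (400x640x3 uint8, red, green, blue), "camera_matrix" (3x3 intrinsics, pixels), "distortion" ([k1, k2, p1, p2, k3] as OpenCV has them; the pictures are not rectified), "R" (3x3) and "t" (3): a world point X has camera coordinates R X + t. Camera axes: x right, y down, z forward; pixel columns grow to the right and rows downward; lengths in m; the calibration is good to about 2 mm. A picture is of the moment at which its call begins. There is no depth.
- env.sign_off(): hands the job in; it is judged then, once.
The state is a dict: "clock": time; "joint_positions": joint angles; "dq": joint speeds; "joint_efforts": joint torques, N m; "tool_pos": TCP position; "tool_rot": TCP orientation; "wrist_force": force on the tool from outside, world axes, zero at the start; "wrist_torque": the same for the moment, N m; "grip_width": finger opening in m; "grasp_force": force on a finger pad.
Only numpy, scipy, OpenCV 4.12 (cv2) and the standard library are available. Lean on these libraries where they do the work, as an engineer would, in place of code of your own. Each camera call takes 0.05 s, during which the arm holds its last target. There are 200 camera calls.

TASK

The boiled egg in the egg cooker is too hot to touch. Pick up the kitchen tongs by their black grips, close their jaws on the egg, lift it out of the cooker at least 10 cm above where it stood, and finish while still holding it up there in the tongs, steady. Do not touch the egg with the gripper, do not drop it, and leave the salt shaker, garlic and teaspoon where they are.

Things in the scene. Friction and masses are not known exactly. Their poses are not given: they have to be found in the camera images.
- tongs_grip (a point): Steel tongs, 235 mm long, 0.1 kg, lying loose and flat, arms side by side. Point: midway between the two black grip pads, 17 mm above the worktop, 95 mm ahead of the hinge, at the centre of mass. x to the jaws, y to the left arm, z up. Pads: 60 mm long in x, 34 mm tall (from the worktop up), 8 mm thick, 56 mm over their outsides at rest. Grip them from above, fingers closing along y.
- tongs_mouth (a point): Centre of the tongs' mouth, midway between the jaws, 120 mm ahead (+x) of tongs_grip, same height and axes. Jaws: two upright V-shaped steel plates, hollow sides facing each other, 40 mm long in x (20 mm each side of this point), 22 mm tall (11 mm above and below it), 100 mm over their outsides at rest.
- tongs: The tongs' hinge drum at the rear end, 24 mm across, 34 mm tall; origin under it on the worktop, axes as tongs_grip. Its spring pushes the arms open against a stop; pressing the pads takes 4.5 N at rest, 6 N at 38 mm. Fingers opened beyond 56 mm drop the tongs.
- tongs_left: The tongs' left arm (+y side), pad and jaw; origin at the hinge foot. Both arms turn in alike when pressed. Width over the pads: 56 mm at rest leaves 18 mm between egg and jaw on each side; pressed to 50 mm leaves 12 mm (a good width to carry the tongs open); about 38 mm: the jaws bear on the egg; 28 mm: stop.
- tongs_right: The tongs' right arm (-y side), likewise.
- egg_center (a point): The boiled egg, light brown, 44 mm across, 57 mm tall, 0.06 kg, loose, blunt end down in one of the cooker's three wire rings. Point: on its axis at its widest height, 26 mm above its lower end, 78 mm above the worktop; bring the tongs' mouth centre here. z is its long axis. It lifts straight up out of the ring; the jaws can come down over it from above.
- egg: The same egg; origin at its lower end.
- egg_cooker: Egg cooker, a fixed round white base 150 mm across, 42 mm tall, steel top; on it three wire rings of 34 mm diameter, 38 mm from the middle, their wire 56 to 60 mm above the worktop. The other two rings are empty; nothing else stands higher. Origin under its middle on the worktop, z up; the egg stands in the ring on the cooker's +x side.
- salt_mid (a point): Salt shaker with a blue cap, 51 mm across, 130 mm tall, half-way up; a bystander.
- garlic_mid (a point): Garlic bulb, 53 mm across, 52 mm tall, half-way up; a bystander.
- teaspoon_mid (a point): Teaspoon, 133 mm long, 10 mm high, lying on the worktop, its middle; a bystander.

How it is judged (in metres and radians):
On the way:
1. the tongs are held off the worktop by the fingers while the egg still stands in its ring (contact force between the fingers and tongs above 0.5 N and height (world z) of tongs_grip above 0.04 m and distance of egg_center from where it was at the start of the episode below 0.01 m), for 0.2 s.
At the end, for the whole second after the job is handed in: The egg is over 85 mm higher than it stood, pressed by both jaws (over 0.5 N each), both tong arms gripped by the fingers (over 1 N each), egg and tongs clear of the cooker, egg slower than 40 mm/s, and salt shaker, garlic and teaspoon within 30 mm of where they stood (z of egg_center in the frame of egg_cooker above 0.163 m and contact force between egg and tongs_left above 0.5 N and contact force between egg and tongs_right above 0.5 N and contact force between the fingers and tongs_left above 1 N and contact force between the fingers and tongs_right above 1 N and contact force between each of egg, tongs and egg_cooker below 0.05 N and linear speed of egg below 0.04 m/s and distance of each of salt_mid, garlic_mid, teaspoon_mid from where it was at the start of the episode below 0.03 m); the arm keeps its last pose, push and grip.
It fails at once if the egg is touched by the gripper or arm (contact force between egg and the fingers above 0.2 N or contact force between egg and the arm above 0.2 N).
It fails at once if the egg is dropped or knocked out of its ring (height (world z) of egg_center below 0.066 m).
It fails at once if a bystander is pushed away or knocked over (distance of any of salt_mid, garlic_mid, teaspoon_mid from where it was at the start of the episode above 0.03 m).
It also fails if it takes over 43 s, if anything falls off the work surface, if the arm or the gripper's body presses on something with over 40 N, if the wrist force passes 120 N, or if a joint passes its speed limit or range.

## Working session

There is one attempt and no reset: what is moved stays moved. The work goes in short steps, Python scripts to look and compute and a tool call to move; the robot and the scene stay as the last step left them, time stands still between calls to the robot, and variables do not carry over. Pictures are saved under pics/ and viewed, at most 10 in all, crops included, and the job is handed in when it is done.

Besides the shell and the picture viewer there is one more tool, called after "Request:" as name(argument=value, ...) on one line, values as JSON. jog_arm: Moves the arm, as the interface text tells. Its arguments: {"type":"object","properties":{"targets":{"type":"array","items":{"type":"array","items":{"type":"number"}}},"force":{"type":"number"}},"required":["targets"]}

```bash
mkdir -p pics
cat > h.py <<'E'
import numpy as np, cv2, pickle
from workcell import env
def snap(n,f):
    s=env.snapshot(n); cv2.imwrite(f'pics/{f}.png',s['frame'][:,:,::-1]); pickle.dump({k:np.array(v) for k,v in s.items()},open(f'pics/{f}.pkl','wb')); return s
def load(f): return pickle.load(open(f'pics/{f}.pkl','rb'))
def ray(s,uv):
    p=cv2.undistortPoints(np.array([[uv]],float),np.array(s['camera_matrix']),np.array(s['distortion']))[0,0]
    R=np.array(s['R']);t=np.array(s['t']); return -R.T@t, R.T@np.array([p[0],p[1],1])
def at(s,uv,z):
    o,d=ray(s,uv); return o+d*(z-o[2])/d[2]
def proj(s,X):
    R=np.array(s['R']);t=np.array(s['t'])
    return cv2.projectPoints(np.atleast_2d(np.array(X,float)),cv2.Rodrigues(R)[0],t,np.array(s['camera_matrix']),np.array(s['distortion']))[0][:,0]
E
python3 - <<'E'
from h import *
for n in('scene','top'):
    s=snap(n,n+'0'); print(n,-np.array(s['R']).T@s['t'],np.array(s['R'])[2])
print(env.get_state())
E
```

```text
scene [0.04099726 0.74794038 0.47678399] [ 0.51125157 -0.7568548  -0.40717644]
top [0.44083846 0.00340865 1.07850073] [ 0.11529207 -0.00834577 -0.99329658]
{'clock': 0.1, 'joint_positions': array([-7.31668945e+01,  8.64940429e+00,  8.23875052e+01, -2.88653164e-05,
        8.90236749e+01, -7.67673611e+00]), 'dq': array([ 0.05881507, -0.06289036, -0.10120888,  0.01099795, -0.01744854,
        0.04496337]), 'joint_efforts': array([ 6.09938346e-03, -7.14374185e+01, -5.71795070e+01, -2.37130889e-04,
        7.01824436e-03,  1.18968549e-05]), 'tool_pos': array([ 0.23847023, -0.52299862,  0.22813861]), 'tool_rot': array([-1.79939955e+02, -8.06449199e-03,  2.45098379e+01]), 'wrist_force': array([ 0.86932423, -0.1987437 ,  0.60598623]), 'wrist_torque': array([ 0.06569227, -0.00558188, -0.02583435]), 'grasp_force': 0.0, 'grip_width': 0.08547207150431546}
```

View pics/top0.png

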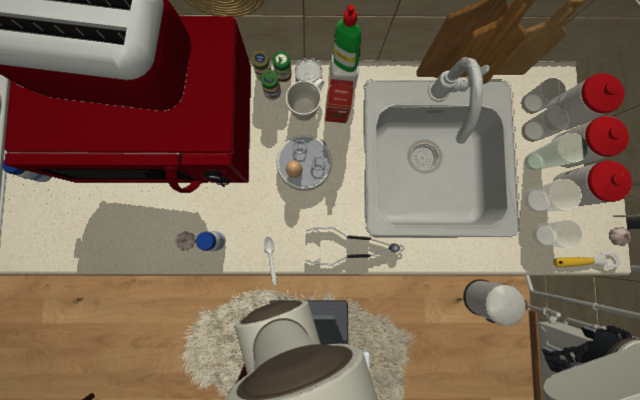

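View pics/scene0.png

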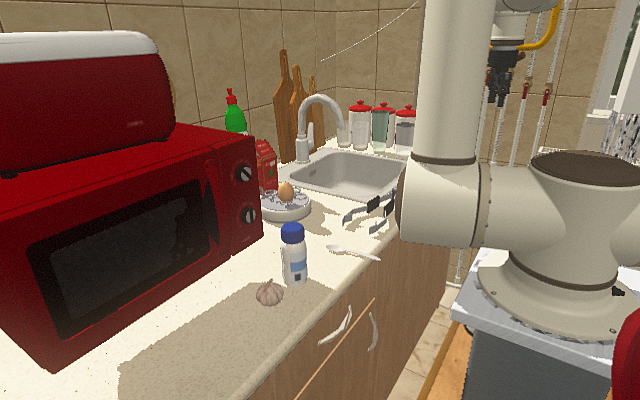

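The top view shows the tongs with the hinge near (396,248), pads near (358,238)/(357,256) and jaws near (325,232)/(320,265). The egg is at (294,169), the cooker at (304,163), the spoon at (270,258), the salt at (208,241) and the garlic at (186,240). I'll enlarge the tongs and the egg.

Run:
```python
from h import *
im=cv2.imread('pics/top0.png')
c=cv2.resize(im[130:280,255:415],None,fx=4,fy=4,interpolation=cv2.INTER_CUBIC)[:600]
cv2.imwrite('pics/crop0.png',c)
s=load('top0')
for n,uv,z in[('hinge',(396,248),.034),('padL',(358,256),.034),('padR',(358,238),.034),('cooker',(304,163),.042),('egg',(294,169),.09),('salt',(208,241),.13)]: print(n,at(s,uv,z).round(4))
```

```text
hinge [ 0.4242 -0.229   0.034 ]
padL [ 0.4033 -0.1289  0.034 ]
padR [ 0.4502 -0.1295  0.034 ]
cooker [0.6487 0.0129 0.042 ]
egg [0.6236 0.0378 0.09  ]
salt [0.442  0.2399 0.13  ]
```

View pics/crop0.png

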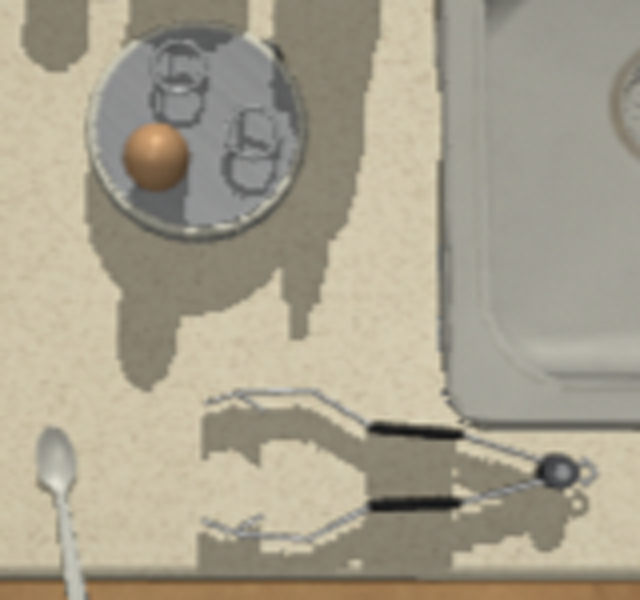

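Run:
```python
from h import *
s=load('top0'); f=s['frame'].astype(int); hsv=cv2.cvtColor(s['frame'],cv2.COLOR_RGB2HSV)
m=(f.max(2)<60); m[:,:340]=0;m[:,375:]=0;m[:228]=0;m[264:]=0
n,l,st,c=cv2.connectedComponentsWithStats(m.astype(np.uint8))
P=[]
for i in range(1,n):
    if st[i,4]>15: print(st[i],c[i]); P.append(at(s,c[i],.030))
P=np.array(P); print('pads',P.round(4),'gap',np.linalg.norm(P[0]-P[-1]))
mid=P[[0,-1]].mean(0); h=at(s,(255+558.5/4-.5,130+471.5/4-.5),.034)
mo=(at(s,(255+235/4-.5,130+393/4-.5),.028)+at(s,(255+235/4-.5,130+526/4-.5),.028))/2
print('mid',mid,'hinge',h,'d',np.linalg.norm(mid-h),'yaw',np.degrees(np.arctan2(*(mid-h)[[1,0]])),'yaw mouth',np.degrees(np.arctan2(*(mo-h)[[1,0]])),np.linalg.norm((mo-h)[:2]))
e=((hsv[...,0]>3)&(hsv[...,0]<18)&(hsv[...,1]>90)); e[:150]=0;e[186:]=0;e[:,:280]=0;e[:,315:]=0
v,u=np.nonzero(e); print('egg px',len(u),u.mean(),v.mean(),u.min(),u.max(),v.min(),v.max())
# egg: project ellipsoid surface silhouette centroid
from scipy.optimize import least_squares
th,ph=np.meshgrid(np.linspace(0,2*np.pi,40),np.linspace(-np.pi/2,np.pi/2,25))
def cen(xy):
    c=np.cos(ph); z=np.where(ph>0,31,26)*np.sin(ph)
    X=np.stack([xy[0]+.022*c*np.cos(th),xy[1]+.022*c*np.sin(th),.078+z/1000],-1).reshape(-1,3)
    p=proj(s,X).astype(np.float32); M=cv2.moments(cv2.convexHull(p)); return np.array([M['m10']/M['m00'],M['m01']/M['m00']]),M['m00']
r=least_squares(lambda q:cen(q)[0]-[u.mean(),v.mean()],[.62,.037],diff_step=1e-3); print('egg',r.x,cen(r.x))
# cooker
t=np.linspace(0,2*np.pi,8,endpoint=False)
a=[at(s,(255+(x)/4-.5,130+y/4-.5),.042) for x,y in((90,125),(305,125),(198,25),(198,238))]
print(np.round(a,4))
for n,uv,z in[('spoon tip',(255+55/4,130+430/4),.008),('spoon end',(275,283),.005),('edge',(350,273),0)]: print(n,at(s,uv,z).round(3))
```

```text
[348 236  22   4  47] [358.5106383  237.65957447]
[348 255  22   3  55] [357.4 255.8]
pads [[ 0.4511 -0.1314  0.03  ]
 [ 0.4037 -0.1279  0.03  ]] gap 0.04751093624432775
mid [ 0.42741255 -0.12963399  0.03      ] hinge [ 0.42578302 -0.22411843  0.034     ] d 0.09458311190979209 yaw 89.01194552581529 yaw mouth 87.8827975989547 0.21233808975028348
egg px 197 293.74111675126903 168.71573604060913 286 301 161 177
egg [0.62633674 0.03883037] (array([293.74111737, 168.7157366 ]), 233.39294708427042)
[[ 0.6547  0.0849  0.042 ]
 [ 0.655  -0.0584  0.042 ]
 [ 0.7231  0.0131  0.042 ]
 [ 0.5788  0.0127  0.042 ]]
spoon tip [0.452 0.108 0.008]
spoon end [0.331 0.09  0.005]
edge [ 0.357 -0.111  0.   ]
```

The pad spacing (47.5 against 48 mm expected), hinge-to-grip distance (94.6 against 95) and cooker diameter (about 143 against 150) fit the sizes given. That puts the grip at (0.4275, -0.130) with yaw 88.5°, and the egg near (0.626, 0.039). Next I move above the grip.

Request:
jog_arm(targets=[[0,0,-0.14,42,-35,10,1],[0,0,-0.28,84,-70,20,1],[0,0,-0.42,126,-105,30,1],[0,0,-0.56,168,-140,40,1],[0,0,-0.7,210,-175,50,1],[0,0,-0.84,252,-210,60,1],[0,0,-0.98,294,-245,70,1],[0,0,-1.117,334.5,-279.5,80,1]], force=20)

```text
clock: 0.9
tool_pos: [0.4091, -0.1665, 0.1563]
tool_rot: [180.0, 0.0, 88.8]
wrist_force: [0.3, -0.3, -0.1]
grip_width: 0.0856
grasp_force: 0.0
```

Request:
jog_arm(targets=[[0,0,0,0,0,0,1],[0,0,0,0,0,0,1],[0,0,0,0,0,0,1]])

```text
clock: 1.2
tool_pos: [0.4086, -0.1691, 0.1567]
tool_rot: [-180.0, 0.0, 88.4]
wrist_force: [0.7, -0.3, -0.2]
grip_width: 0.0855
grasp_force: 0.0
```

Run:
```python
from h import *
for n in('scene','top'):
    s=snap(n,n+'1')
a=cv2.imread('pics/scene1.png')[150:290,240:440]; b=cv2.imread('pics/top1.png')[200:290,280:420]
a=cv2.resize(a,(800,560)); cv2.imwrite('pics/c1.png',a)
x=env.get_state(); print(x['clock'],x['tool_pos'],x['tool_rot'],x['wrist_force'])
```

```text
1.3 [ 0.4084176  -0.16958747  0.15672696] [1.79998122e+02 8.22935760e-03 8.83614685e+01] [ 0.82033277 -0.11038543 -0.83484575]
```

View pics/c1.png

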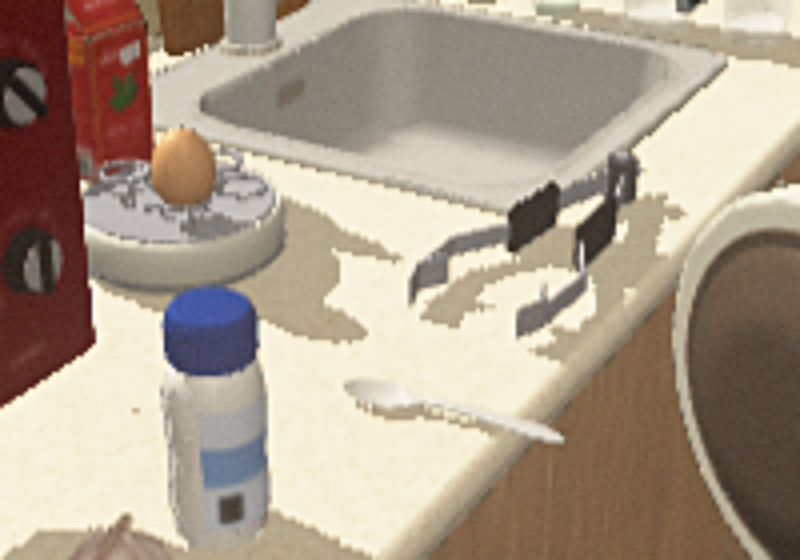

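The scene crop shows the tongs untouched, the egg centred near full-image (286,192), and the pads near (373,204) and (389,208). The move stopped about 40 mm short. I'll check the estimates in this second view.

Run:
```python
from h import *
from scipy.optimize import least_squares
s=load('scene1'); s0=load('top0')
print('tcp proj',proj(s,[.4084,-.1696,.1567]))
hsv=cv2.cvtColor(s['frame'],cv2.COLOR_RGB2HSV)
e=((hsv[...,0]>3)&(hsv[...,0]<18)&(hsv[...,1]>90)); e[:178]=0;e[206:]=0;e[:,:277]=0;e[:,297:]=0
v,u=np.nonzero(e); me=np.array([u.mean(),v.mean()]); print(len(u),me,u.min(),u.max(),v.min(),v.max())
th,ph=np.meshgrid(np.linspace(0,2*np.pi,40),np.linspace(-np.pi/2,np.pi/2,25))
def cen(s,q):
    c=np.cos(ph); z=np.where(ph>0,31,26)*np.sin(ph)
    X=np.stack([q[0]+.022*c*np.cos(th),q[1]+.022*c*np.sin(th),q[2]+z/1000],-1).reshape(-1,3)
    p=cv2.convexHull(proj(s,X).astype(np.float32)); M=cv2.moments(p); return np.array([M['m10']/M['m00'],M['m01']/M['m00']]),p[:,0].min(0),p[:,0].max(0),M['m00']
print('pred scene',cen(s,[.6263,.0388,.078])); print('pred top',cen(s0,[.6263,.0388,.078]))
r=least_squares(lambda q:np.r_[cen(s,q)[0]-me,cen(s0,q)[0]-[293.74,168.72]],[.626,.039,.078],diff_step=1e-3);print(r.x,r.fun)
# pads check
m=s['frame'].max(2)<75; m[:190]=0;m[222:]=0;m[:,:362]=0;m[:,398:]=0
n,l,st,c=cv2.connectedComponentsWithStats(m.astype(np.uint8))
for i in range(1,n):
    if st[i,4]>15: print(st[i],c[i])
for P in([.4511+.002,-.1314,.017],[.4037-.002,-.1279,.017]): print(proj(s,P))
```

```text
tcp proj [[395.38408442 155.39114796]]
249 [285.30923695 191.72690763] 277 293 178 201
pred scene (array([285.16251878, 191.69996812]), array([276.87048, 181.16037], dtype=float32), array([293.5063, 201.9939], dtype=float32), 272.0741553544067)
pred top (array([293.7528866 , 168.72990003]), array([285.18848, 160.02933], dtype=float32), array([302.33505, 177.38686], dtype=float32), 233.3928368643392)
[0.62615995 0.03871438 0.07795104] [-0.08390256 -0.01034898  0.04665525  0.06734494]
[384 194  11  22 101] [389.36633663 205.89108911]
[367 196  13  17 123] [372.85365854 203.73170732]
[[372.11940535 203.91350995]]
[[388.52917619 208.5054189 ]]
```

Two-view triangulation gives the egg at (0.626, 0.0387, 0.078), and the height matches the given 78 mm. The pads agree with the top view as well. Now I line up and go down.

Request:
jog_arm(targets=[[0,0,0,20,9,0,1],[0,0,0,40,18,20,1],[0,0,0,40,18,45,1],[0,0,0,40,18,70,1],[0,0,0,40,18,75,1],[0,0,0,40,18,75,1],[0,0,0,40,18,75,1]])

```text
clock: 2.0
tool_pos: [0.4282, -0.1297, 0.0828]
tool_rot: [179.9, 0.0, 88.4]
wrist_force: [-0.3, -0.5, 0.9]
grip_width: 0.0856
grasp_force: 0.0
```

Run:
```python
from h import *
s=snap('scene','scene2')
cv2.imwrite('pics/c2.png',cv2.resize(s['frame'][150:290,300:500,::-1],(800,560)))
x=env.get_state(); print(x['clock'],x['tool_pos'],x['tool_rot'],x['wrist_force'])
```

```text
2.05 [ 0.42830579 -0.1296305   0.08286263] [1.79910740e+02 3.51298917e-02 8.84557212e+01] [-0.73621679 -0.04323084 -0.13179453]
```

View pics/c2.png

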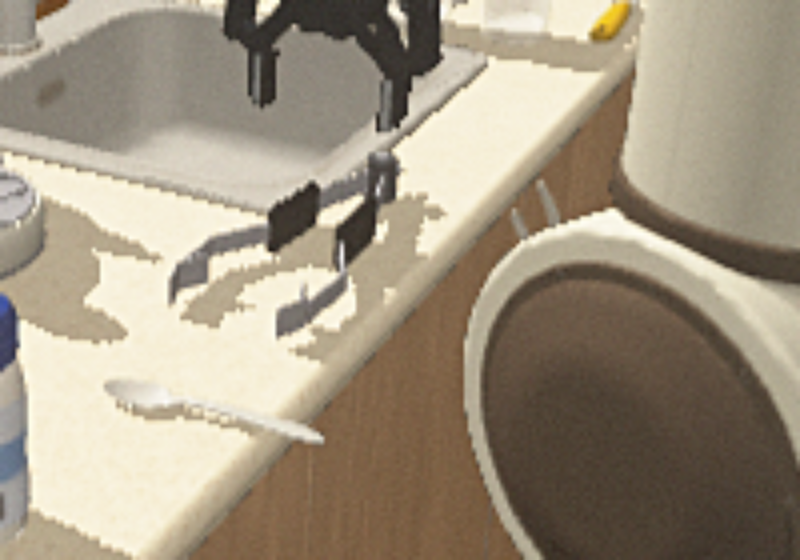

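The open fingers, with tips near full-image (365,175) and (397,180), hang above the grips and straddle them. I go down and close to 50 mm.

Request:
jog_arm(targets=[[0,0,0,0,-0.5,15,1],[0,0,0,0,-0.5,30,1],[0,0,0,0,-0.5,45,1],[0,0,0,0,-0.5,54,1],[0,0,0,0,-0.5,57,1],[0,0,0,0,-0.5,57,1],[0,0,0,0,-0.5,57,1]])

```text
clock: 2.75
tool_pos: [0.4277, -0.1291, 0.0253]
tool_rot: [180.0, 0.0, 88.5]
wrist_force: [0.3, -0.2, 0.2]
grip_width: 0.0855
grasp_force: 0.0
```

Request:
jog_arm(targets=[[0,0,0,0,0,0,0.35],[0,0,0,0,0,0,0.25],[0,0,0,0,0,0,0.176],[0,0,0,0,0,0,0.176],[0,0,0,0,0,0,0.176],[0,0,0,0,0,0,0.176],[0,0,0,0,0,0,0.176],[0,0,0,0,0,0,0.176]])

```text
clock: 3.55
tool_pos: [0.4277, -0.129, 0.0252]
tool_rot: [179.9, 0.0, 88.5]
wrist_force: [-1.1, 1.2, 7.2]
grip_width: 0.0505
grasp_force: 6.9
```

It grips at 50.5 mm with 6.9 N. The fingertips just touch the worktop. I lift slowly.

Request:
jog_arm(targets=[[0,0,0,0,0,-3,0.176],[0,0,0,0,0,-8,0.176],[0,0,0,0,0,-15,0.176],[0,0,0,0,0,-25,0.176],[0,0,0,0,0,-35,0.176],[0,0,0,0,0,-45,0.176],[0,0,0,0,0,-50,0.176],[0,0,0,0,0,-50,0.176]])

```text
clock: 4.35
tool_pos: [0.4277, -0.1291, 0.0755]
tool_rot: [179.9, 0.0, 88.5]
wrist_force: [-0.2, -0.0, -1.0]
grip_width: 0.0506
grasp_force: 4.5
```

Run:
```python
from h import *
s=snap('scene','scene3');t=snap('top','top3')
a=cv2.resize(s['frame'][150:250,280:440,::-1],(480,300)); b=cv2.resize(t['frame'][200:300,280:440,::-1],(480,300))
cv2.imwrite('pics/c3.png',np.vstack([a,b]))
x=env.get_state(); print(x['clock'],x['tool_pos'],x['tool_rot'],x['wrist_force'],x['grip_width'],x['grasp_force'],x['wrist_torque'])
```

```text
4.45 [ 0.42720551 -0.1288731   0.07447178] [-1.79994017e+02 -8.45300866e-03  8.85101586e+01] [ 0.50770298 -0.73046678 -1.2420309 ] 0.050034839054072744 4.497285358866765 [0.01018213 0.04692317 0.03629202]
```

View pics/c3.png

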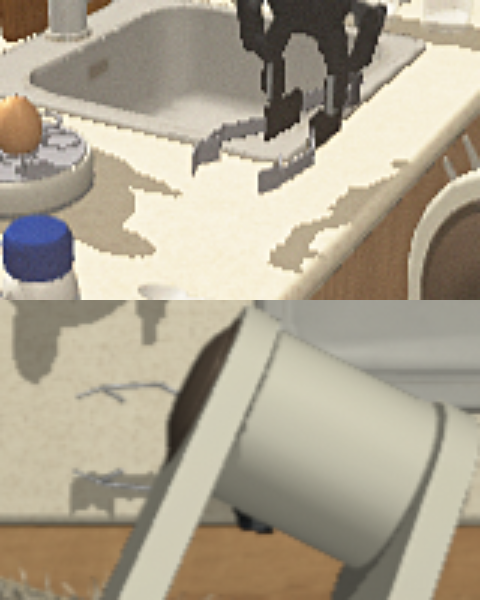

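The tongs are held off the worktop. In the scene crop the jaw tips are near full-image (345,198) and (366.5,207), and in the top view near (306.5,232) and (305.5,256.5). I triangulate the mouth relative to the TCP.

Run:
```python
from h import *
from scipy.optimize import least_squares
s=load('scene3');t=load('top3')
c=[]
for a,b in(((344.7,197.7),(306.3,231.8)),((366.3,207),(305.3,256.5))):
    r=least_squares(lambda q:np.r_[proj(s,q)[0]-a,proj(t,q)[0]-b],[.43,0,.07],diff_step=1e-4); print(r.x.round(4),r.fun.round(2)); c.append(r.x)
print('mid',np.mean(c,0))
a=np.radians(88.5); ex=np.array([np.cos(a),np.sin(a),0]);ey=np.array([-ex[1],ex[0],0])
g=np.array([.4275,-.129,.067])
for dz in(0,-.006,-.012):
  for y in(-.036,.036):
    X=[g+ex*.14+ey*y+[0,0,dz+o] for o in(-.011,.011)]
    print(dz,y,proj(s,X).round(1).tolist(),proj(t,X).round(1).tolist())
a=s['frame'][185:225,335:385,::-1]; b=t['frame'][222:272,295:345,::-1]
cv2.imwrite('pics/c4.png',np.hstack([cv2.resize(a,(400,320)),cv2.resize(b,(320,320))]))
```

```text
[0.4645 0.006  0.0875] [-0.23 -0.01  0.11  0.2 ]
[0.4031 0.0084 0.0781] [-0.22  0.    0.11  0.21]
mid [0.43380922 0.00722671 0.08279619]
0 -0.036 [[342.7, 209.4], [342.7, 201.5]] [[304.9, 231.3], [304.8, 231.0]]
0 0.036 [[368.1, 216.5], [368.4, 208.3]] [[304.1, 259.5], [304.0, 259.9]]
-0.006 -0.036 [[342.7, 211.6], [342.7, 203.7]] [[304.9, 231.3], [304.9, 231.1]]
-0.006 0.036 [[368.0, 218.7], [368.3, 210.6]] [[304.1, 259.4], [304.0, 259.8]]
-0.012 -0.036 [[342.7, 213.7], [342.7, 205.8]] [[304.9, 231.4], [304.9, 231.2]]
-0.012 0.036 [[368.0, 220.9], [368.3, 212.8]] [[304.1, 259.3], [304.1, 259.7]]
```

View pics/c4.png

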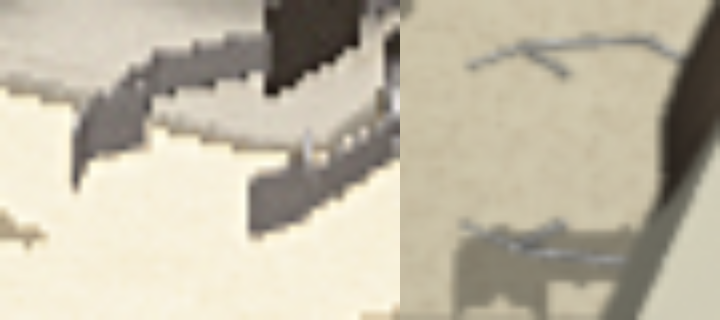

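The enlarged crop gives jaw front tips at scene (344.4, 201-208.7) and (366, 207-214), and at top (305.1,232) and (303.9,256.2). The V apexes (mouth centre) are at top (314,228.5) and (313.3,260.1).

Run:
```python
from h import *
from scipy.optimize import least_squares
s=load('scene3');t=load('top3'); c=[]
for a,b in(((344.4,201.2),(305.1,232)),((366,206.9),(303.9,256.2)),((344.4,208.7),(305.1,232)),((366.3,214.3),(303.9,256.2))):
    r=least_squares(lambda q:np.r_[proj(s,q)[0]-a,proj(t,q)[0]-b],[.43,0,.07],diff_step=1e-4); print(r.x.round(4),r.fun.round(2)); c.append(r.x)
m=np.mean(c,0); print('tip mid',m)
A=[at(t,p,m[2]+.008) for p in((314,228.5),(313.3,260.1))]; print('apex',np.round(A,4),np.mean(A,0))
```

```text
[0.4639 0.0089 0.0792] [-0.34 -0.01  0.17  0.3 ]
[0.4032 0.0116 0.0796] [-0.53  0.    0.25  0.49]
[0.4641 0.0089 0.0584] [-0.46 -0.01  0.23  0.41]
[0.4022 0.0116 0.06  ] [-0.66  0.    0.32  0.62]
tip mid [0.43336602 0.01022756 0.06929448]
apex [[ 0.4736 -0.0131  0.0773]
 [ 0.3947 -0.0113  0.0773]] [ 0.43413448 -0.01221555  0.07729448]
```

The mouth sits at TCP + (6, 118, -7) mm, as expected. I rise and carry it over the egg.

Request:
jog_arm(targets=[[0,0,0,0,0,-15,0.176],[0,0,0,0,0,-35,0.176],[0,0,0,0,0,-55,0.176],[0,0,0,3,10,-70,0.176],[0,0,0,8,30,-80,0.176],[0,0,0,14,50,-82,0.176],[0,0,0,20,70,-82,0.176],[0,0,0,26,90,-82,0.176]])

```text
clock: 5.25
tool_pos: [0.5186, -0.1049, 0.156]
tool_rot: [-180.0, -0.0, 88.5]
wrist_force: [-0.4, 0.2, -0.5]
grip_width: 0.0504
grasp_force: 4.5
```

Request:
jog_arm(targets=[[0,0,0,6,20,0,0.176],[0,0,0,12,40,0,0.176],[0,0,0,18,60,0,0.176],[0,0,0,24,80,0,0.176],[0,0,0,28,95,0,0.176],[0,0,0,29,101,0,0.176],[0,0,0,29,101,0,0.176],[0,0,0,29,101,0,0.176]])

```text
clock: 6.05
tool_pos: [0.6191, -0.079, 0.1563]
tool_rot: [-180.0, -0.0, 88.5]
wrist_force: [0.2, 0.5, 0.1]
grip_width: 0.0499
grasp_force: 4.5
```

Run:
```python
from h import *
s=snap('scene','scene4');t=snap('top','top4')
a=s['frame'][145:215,250:350,::-1]; b=t['frame'][130:205,265:365,::-1]
cv2.imwrite('pics/c5.png',np.hstack([cv2.resize(a,(400,280)),cv2.resize(b,(400,300))[:280]]))
x=env.get_state(); print(x['clock'],x['tool_pos'],x['tool_rot'],x['wrist_force'],x['grip_width'],x['grasp_force'])
```

```text
6.15 [ 0.61909251 -0.07911804  0.15666189] [-1.79992214e+02 -2.09438476e-03  8.84940964e+01] [ 0.39104974  0.18981124 -1.68405785] 0.049974003567232264 4.497725473656816
```

View pics/c5.png

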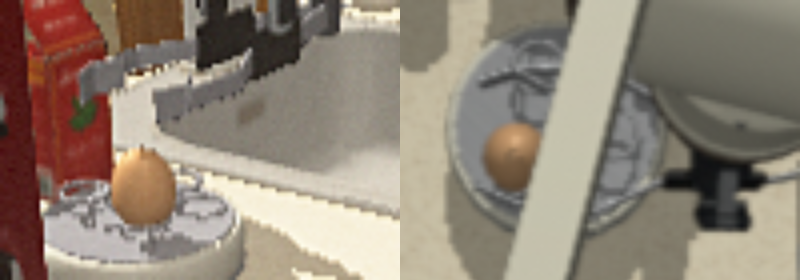

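The jaws hover over the egg. The tips are at top (284.6,149.6) and (282.6,177.1), and at scene (269.6,162-169) and (288.4,168-176).

Run:
```python
from h import *
from scipy.optimize import least_squares
s=load('scene4');t=load('top4'); c=[]
for a,b in(((269.6,162),(284.6,149.6)),((288.4,168),(282.6,177.1)),((269.6,169),(284.6,149.6)),((288.4,176),(282.6,177.1))):
    r=least_squares(lambda q:np.r_[proj(s,q)[0]-a,proj(t,q)[0]-b],[.6,0,.15],diff_step=1e-4); print(r.x.round(4),r.fun.round(2)); c.append(r.x)
print('tip mid',np.mean(c,0))
g=np.array([.6191,-.079,.15])
for yaw in(86.5,87.5,88.5):
  a=np.radians(yaw); ex=np.array([np.cos(a),np.sin(a),0]);ey=np.array([-ex[1],ex[0],0])
  for y in(-.0307,.0307): print(yaw,y,proj(s,g+ex*.14+ey*y+[0,0,.011])[0].round(1),proj(t,g+ex*.14+ey*y+[0,0,.008])[0].round(1))
```

```text
[0.6563 0.0576 0.1636] [-0.08 -0.01  0.04  0.06]
[0.5915 0.0622 0.1605] [ 0.15  0.02 -0.08 -0.12]
[0.6597 0.0579 0.1443] [-0.64 -0.1   0.36  0.49]
[0.594  0.0629 0.1392] [-0.35 -0.04  0.19  0.28]
tip mid [0.62536213 0.0601566  0.15187542]
86.5 -0.0307 [268.7 163. ] [284.2 149.4]
86.5 0.0307 [286.7 167.5] [282.4 174.8]
87.5 -0.0307 [269.2 163.2] [284.  150.4]
87.5 0.0307 [287.6 167.6] [282.6 175.9]
88.5 -0.0307 [269.8 163.4] [283.7 151.4]
88.5 0.0307 [288.5 167.7] [282.8 176.9]
```

The tip midpoint is (0.625, 0.060) against (0.627, 0.0587) wanted, so the jaws are centred within 2 mm. I lower 72 mm in two stages.

Request:
jog_arm(targets=[[0,0,0,-1,1,5,0.176],[0,0,0,-1,1,12,0.176],[0,0,0,-1,1,19,0.176],[0,0,0,-1,1,26,0.176],[0,0,0,-1,1,33,0.176],[0,0,0,-1,1,38,0.176],[0,0,0,-1,1,40,0.176],[0,0,0,-1,1,40,0.176]])

```text
clock: 6.95
tool_pos: [0.6206, -0.0799, 0.1163]
tool_rot: [-180.0, -0.0, 88.5]
wrist_force: [-0.2, -1.0, 0.1]
grip_width: 0.0503
grasp_force: 4.5
```

Request:
jog_arm(targets=[[0,0,0,0,0,5,0.176],[0,0,0,0,0,10,0.176],[0,0,0,0,0,16,0.176],[0,0,0,0,0,22,0.176],[0,0,0,0,0,27,0.176],[0,0,0,0,0,31,0.176],[0,0,0,0,0,32,0.176],[0,0,0,0,0,32,0.176]])

```text
clock: 7.75
tool_pos: [0.6206, -0.0799, 0.0845]
tool_rot: [-180.0, -0.0, 88.5]
wrist_force: [0.3, 0.2, -0.6]
grip_width: 0.0507
grasp_force: 4.5
```

Run:
```python
from h import *
s=snap('scene','scene5');t=snap('top','top5')
a=s['frame'][145:215,250:350,::-1]; b=t['frame'][130:205,265:365,::-1]
cv2.imwrite('pics/c6.png',np.hstack([cv2.resize(a,(400,280)),cv2.resize(b,(400,300))[:280]]))
x=env.get_state(); print(x['clock'],x['tool_pos'],x['wrist_force'],x['grip_width'],x['grasp_force'])
```

```text
7.85 [ 0.62076936 -0.07993612  0.08483578] [-0.37093494 -0.10728749 -0.38283052] 0.0505056693328604 4.497350805997522
```

View pics/c6.png

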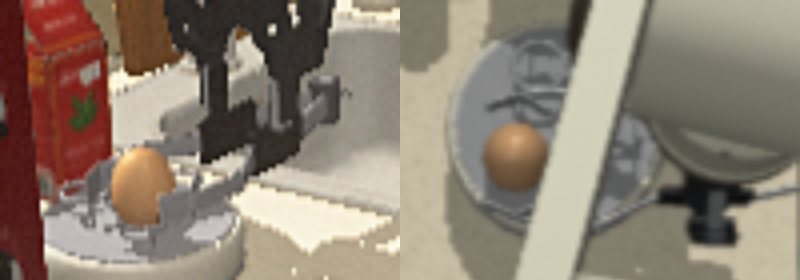

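The egg stands between the jaws, with the near jaw at crop (165-195,195-250), the far one at (85,195) and the egg at (142,187). I check the jaw height against the prediction.

Run:
```python
from h import *
s=load('scene5')
for m in([.6267,.0387,.078],):
  m=np.array(m)
  for y in(-.0307,.0307):
    for z in(-.011,.011):
      print(y,z,((proj(s,m+[-y+.0007,.02,z])[0]-[250,145]+.4)*4).round(0))
```

```text
-0.0307 -0.011 [ 87. 207.]
-0.0307 0.011 [ 85. 177.]
0.0307 -0.011 [161. 227.]
0.0307 0.011 [159. 196.]
```

The observed jaw edges match the prediction for a mouth at 78 mm. I close on the egg.

Request:
jog_arm(targets=[[0,0,0,0,0,0,0.1],[0,0,0,0,0,0,0.04],[0,0,0,0,0,0,-0.02],[0,0,0,0,0,0,-0.08],[0,0,0,0,0,0,-0.14],[0,0,0,0,0,0,-0.2],[0,0,0,0,0,0,-0.26],[0,0,0,0,0,0,-0.3]], force=25)

```text
clock: 8.65
tool_pos: [0.6206, -0.0799, 0.0846]
tool_rot: [-180.0, -0.0, 88.5]
wrist_force: [-1.8, -0.1, -1.1]
grip_width: 0.0356
grasp_force: 25.5
```

Request:
jog_arm(targets=[[0,0,0,0,0,0,-0.3],[0,0,0,0,0,0,-0.3],[0,0,0,0,0,0,-0.3],[0,0,0,0,0,0,-0.3]])

```text
clock: 9.05
tool_pos: [0.6206, -0.0799, 0.0846]
tool_rot: [-180.0, -0.0, 88.5]
wrist_force: [-0.4, -0.5, -0.7]
grip_width: 0.0358
grasp_force: 25.5
```

The fingers stopped at 35.8 mm with 25 N, so the jaws bear on the egg. I lift slowly.

Request:
jog_arm(targets=[[0,0,0,0,0,-2,-0.3],[0,0,0,0,0,-5,-0.3],[0,0,0,0,0,-10,-0.3],[0,0,0,0,0,-16,-0.3],[0,0,0,0,0,-22,-0.3],[0,0,0,0,0,-28,-0.3],[0,0,0,0,0,-32,-0.3],[0,0,0,0,0,-34,-0.3]])

```text
clock: 9.85
tool_pos: [0.6208, -0.0799, 0.1192]
tool_rot: [180.0, 0.0, 88.5]
wrist_force: [-0.7, -0.1, -2.6]
grip_width: 0.0356
grasp_force: 25.8
```

Request:
jog_arm(targets=[[0,0,0,0,0,-5,-0.3],[0,0,0,0,0,-15,-0.3],[0,0,0,0,0,-27,-0.3],[0,0,0,0,0,-40,-0.3],[0,0,0,0,0,-53,-0.3],[0,0,0,0,0,-66,-0.3],[0,0,0,0,0,-78,-0.3],[0,0,0,0,0,-86,-0.3]])

```text
clock: 10.65
tool_pos: [0.6208, -0.08, 0.2061]
tool_rot: [179.9, 0.0, 88.5]
wrist_force: [0.6, 0.2, -1.4]
grip_width: 0.0359
grasp_force: 25.8
```

Request:
jog_arm(targets=[[0,0,0,0,0,-2,-0.3],[0,0,0,0,0,-2,-0.3],[0,0,0,0,0,-2,-0.3],[0,0,0,0,0,-2,-0.3],[0,0,0,0,0,-2,-0.3]])

```text
clock: 11.15
tool_pos: [0.6205, -0.0799, 0.2062]
tool_rot: [-180.0, -0.0, 88.5]
wrist_force: [0.3, -0.1, -1.9]
grip_width: 0.0358
grasp_force: 25.8
```

Run:
```python
from h import *
s=snap('scene','scene6');t=snap('top','top6')
a=s['frame'][115:215,250:350,::-1]; b=t['frame'][110:210,265:365,::-1]
cv2.imwrite('pics/c7.png',np.hstack([cv2.resize(a,(400,400)),cv2.resize(b,(400,400))]))
x=env.get_state(); print(x['clock'],x['tool_pos'],x['wrist_force'],x['grip_width'],x['grasp_force'])
hsv=cv2.cvtColor(s['frame'],cv2.COLOR_RGB2HSV)
e=((hsv[...,0]>3)&(hsv[...,0]<18)&(hsv[...,1]>90)); e[:100]=0;e[206:]=0;e[:,:270]=0;e[:,300:]=0
v,u=np.nonzero(e);print(len(u),u.mean(),v.mean(),v.min(),v.max())
for z in(.078,.178,.188,.198): print(z,proj(s,[.626,.0387,z]))
```

```text
11.25 [ 0.62057554 -0.07990593  0.20635928] [-0.3063102   0.02757003 -2.04159327] 0.03584194960196168 25.762834466295317
1184 283.4028716216216 131.19932432432432 100 190
0.078 [[285.3387978  192.45204799]]
0.178 [[283.05679502 156.44159252]]
0.188 [[282.81748027 152.67049413]]
0.198 [[282.57603159 148.86679172]]
```

View pics/c7.png

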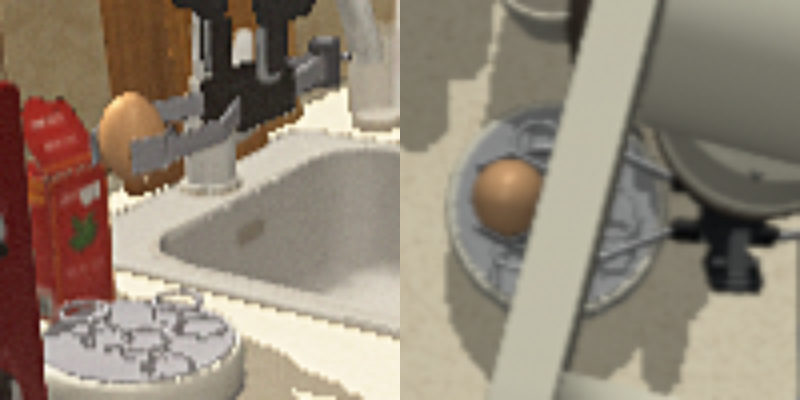

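The crop shows the egg clamped in the jaws, centred at full-image (282.5,147.5), which puts it at z of about 0.20 m. That is about 12 cm above its start, with the ring empty below and the grip steady at 25.8 N. I hand the job in.

```bash
python3 -c "
from workcell import env; print(env.sign_off())"
```

```text
the job is handed in; nothing more can be done
None
```

The egg is held steady in the tongs about 12 cm above where it stood, and the job is handed in; the sign-off returned no verdict.

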